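# Squeegee the propagator glass

### The arm

A 6-joint arm with a two-finger parallel gripper is mounted at the origin on the work surface. World frame = base frame: x ahead of the robot, y to its left, z up, the work surface at z = 0. Lengths are in m, angles in degrees, forces in N, time in s.
With the tool pointing down it reaches from about 0.25 to 0.725 m from the base axis. Payload 9.7 kg.
Tool frame: the origin (TCP) lies midway between the tips of the shut fingers; the grasp point (between the pads) lies 19 mm behind it; z points along the fingers, y is the line along which they close (so a half turn about z gives the same grasp; the last joint's range is limited). The gripper opens to 85 mm and grips with 20 to 120 N. Pads are 22 mm wide; open, the fingers measure 114 mm over their backs; the gripper's body (76 mm by 85 mm) begins 54 mm behind the grasp point. The pads swing forward as they close: fully open they stand 13 mm farther back than shut.
Start: joints at [-63.083, 4.979, 10.078, 95.1, 0, 90], TCP at [0.249, -0.49, 0.193] pointing down, gripper open.
Joint ranges: [-179.16, 179.16], [-48.56, 103.87], [-65.8, 70.77], [-126.05, 130.52], [-82.76, 87.17], [-180, 180]. Speed limits (degrees/s): [127.2, 127.2, 147.25, 180, 180, 180].

### API

Orientations are given as [roll, pitch, yaw] about the fixed x, y, z axes, in that order (R = Rz(yaw) Ry(pitch) Rx(roll)).
In Python, from workcell import bot gives the robot as it stands. The module is installed in compiled form; this text tells all that it offers.
- The arm moves only by the tool send_rows, never from a script. Its argument "moves" is one flat list of numbers, 7 for each row, row after row: the shift along the world's x, y, z normalised to -1 to 1, where 1 is 0.025 m, then the turn, a rotation vector about the world's x, y, z normalised to -1 to 1, where 1 is 0.15 rad, then the closure, from -1 (fully open) to 1 (shut), so that 0 is half open. A call has 1 to 8 rows; each row shifts and turns the commanded pose from where the row before left it; what a row does not reach is not made up. A row lasts 1/8 s, in which the tool goes at most 62.5 mm and 10.7 degrees, less where a joint would pass 70% of its speed; a pose out of reach is approached as far as the arm can. A call with a number of a shift or a turn outside -1 to 1 is refused whole. A call with a gripper value outside its range is refused whole. The fingers move at their own pace and stop on an object; "squeeze" is the grip in N (left out, the last holds). Time passes only in rows, so rows that do not move let the fingers close. It gives the time, the measured TCP pose, the force, the opening and the grip force at its end, in the units of the state.
- bot.get_obs(): the state, without advancing time (a new reading comes with each control period).
- bot.camera(name): name is "scene" or "side" or "wrist"; returns a dict with "color" (384x512x3 uint8, red, green, blue), "camera_matrix" (3x3 intrinsics, pixels), "R" (3x3) and "t" (3): a world point X has camera coordinates R X + t. Camera axes: x right, y down, z forward; pixel columns grow to the right and rows downward; lengths in m; the calibration is good to about 2 mm. A picture is of the moment at which its call begins. There is no depth.
- bot.job_done(): hands the job in; it is judged then, once.
Trained networks look in the newest picture that a camera, given by its name, has taken for a name from the list of things; names that differ only in an ending like _2 or _b are one class to them, and where a whole thing is asked for, a point or a joint stands for the part that bears it (a point fixed in the world has none). Each returns a list of dicts, best first, with "p" (0 to 1); they miss things now and then, are a little off and sometimes report something else, mostly with a low value. They report only what shows in the picture. A call takes as long as a camera call. They do not tell look-alikes from the thing itself.
- bot.boxes_of(camera, query): "extent" ([left, top, right, bottom] in pixels, round what is visible of it).
- bot.trace(camera, query): "region" (384x512 bool, what is visible of it) and "extent" ([left, top, right, bottom] in pixels, round what is visible of it).
- bot.landmark_of(camera, query): "pixel" ([column, row] in pixels: a listed point, or the origin of a listed thing).
The state is a dict: "time": time; "q": joint angles; "qd": joint speeds; "joint_efforts": joint torques, N m; "ee_pos": TCP position; "tcp_rot": TCP orientation; "wrist_force": force on the tool from outside, world axes, zero at the start; "torque": the same for the moment, N m; "opening": finger opening in m; "grasp_force": force on a finger pad.
Only numpy, scipy, OpenCV 4.12 (cv2) and the standard library are available. Lean on these libraries where they do the work, as an engineer would, in place of code of your own. Each camera call takes 0.05 s, during which the arm holds its last target. There are 200 camera calls.

### The job

Lift the potted plant off the propagator's glass and set it down gently, upright, in the free place of the black carrying tray. Then take the squeegee from the draining stand and draw it along the glass, square across and centred on it, from the plain end to the gutter end, keeping the edge on the glass with a light steady pressure (about 10 N, so that the glass sinks a few millimetres on its seal) all the way. Finally slide the squeegee fully home into the long slot of the wooden tool block, without dropping it, and leave everything else where it stands.

Things in the scene. Friction and masses are not known exactly. Their poses are not given: they have to be found in the camera images.
- propagator: Low grey propagator box, 160 mm wide (its x) and 240 mm long (its y), walls 66 mm high, covered by a clear glass pane. Origin on the bench under the centre of the pane; its y axis runs along the length towards the +y end, which carries a 25 mm deep open gutter (from y = 120 to 147 mm, its lip 60 mm high). Fixed.
- pane: The glass pane, 140 mm (x) by 220 mm (y), the highest part of the propagator. Origin: centre of its top face, 80 mm above the bench at rest, axes as the propagator's. It lies on a soft seal: it stays put up to about 4 N, then sinks straight down about 1 mm for each further 1.5 N, and is hard against the frame at 10 mm.
- glass_start (a point): Point on the resting top face of the glass, on its centre line, 20 mm in from the plain end (the end without the gutter): where the stroke begins.
- glass_finish (a point): Same, 20 mm in from the gutter end: where the stroke ends.
- glass_pot: The pot standing on the glass: terracotta pot with a small rosette succulent level with its rim, 65 mm high to the rim, plant up to 72 mm; rim collar 60 mm across from 45 to 65 mm up, foot 44 mm across; 0.22 kg. Origin: centre of its underside, z up.
- carry_tray: Open black tray, 115 mm (x) by 215 mm (y) outside, walls 34 mm high and 4 mm thick, floor 4 mm thick. Origin: centre of its underside. Another pot stands in its -y half; the +y half (about y = +50 mm) is free. Fixed.
- tray_pot: The pot already in the black tray (bystander): terracotta pot with a small rosette succulent level with its rim, 65 mm high to the rim, plant up to 72 mm; rim collar 60 mm across from 45 to 65 mm up, foot 44 mm across; 0.22 kg. Origin: centre of its underside, z up.
- squeegee: Squeegee: an upright plate 120 mm wide (y), 6 mm thick (x), 55 mm high, with a rubber lower edge; on top of it a wooden handle 22 mm thick (x), 70 mm wide (y), from 55 to 100 mm above the edge. 0.18 kg. Origin: middle of the lower edge, z up towards the handle. It starts upright with its edge in the slot of the draining stand, 15 mm above the bench. Front and back are alike.
- squeegee_edge (a point): Middle of the squeegee's lower edge (the same point as its origin).
- drain_stand: Grey draining stand, a block 75 mm (x) by 160 mm (y), 45 mm high, with one slot along y, 30 mm deep, in which the squeegee stands at the start. Origin: centre of its underside. Fixed.
- tool_block: Wooden tool block, 130 mm (x) by 170 mm (y), 55 mm high, with two slots along y: a long one at x = +30 mm, empty, and a short one at x = -42 mm that holds a hand scraper reaching 97 mm above the bench. Origin: centre of its underside. Fixed.
- long_slot (a point): Centre of the mouth of the long slot, in the block's top face (55 mm above the bench). Slot 134 mm long (y), 10 mm wide (x), 40 mm deep, mouth chamfered 3 mm. Its axes are the block's.
- seed_tray: Black seed tray planted with succulents, 120 mm (x) by 190 mm (y), 55 mm high (bystander, fixed). Origin: centre of its underside.
- spray_bottle: White bottle, 60 mm across, 170 mm high (bystander). Origin: centre of its underside.
- jar: Amber jar, 60 mm across, 75 mm high (bystander). Origin: centre of its underside.
- brush: Bench brush lying on the bench, 170 mm long (bystander). Its x axis is its length.
- label_cup: Grey cup of plant labels, 64 mm across, about 105 mm high with the labels (bystander). Origin: centre of its underside.
- spare_pot: Spare pot like the one on the glass, standing on the bench (bystander). Origin: centre of its underside.
There are look-alikes about, which are no part of the job. Leave any turquoise look-alike of the glass_pot alone. Of the things that look like the tool_block, the larger one is meant.

How it is judged:
By the outcome, as a careful person would: the job done as asked, in the order asked, and still so for the second after the job is handed in, with the robot touching nothing.
It also fails if it takes over 72 s, if anything falls off the work surface, if the arm or the gripper's body presses on something with over 40 N, if the wrist force passes 120 N, or if a joint passes its speed limit or range.

## Working session

There is one attempt and no reset: what is moved stays moved. The work goes in short steps, Python scripts to look and compute and a tool call to move; the robot and the scene stay as the last step left them, time stands still between calls to the robot, and variables do not carry over. Pictures are saved under pics/ and viewed, at most 10 in all, crops included, and the job is handed in when it is done.

Besides the shell and the picture viewer there is one more tool, called after "Emit:" as name(argument=value, ...), one argument or row to a line, values as JSON. send_rows: Moves the arm, as the interface text tells. Its arguments: {"type":"object","properties":{"moves":{"type":"array"},"squeeze":{"type":"number"}},"required":["moves"]}

```bash
mkdir -p pics
cat > h.py <<'E'
import numpy as np, cv2
from workcell import bot
def ray(c,px):
    d=np.linalg.inv(c["camera_matrix"])@np.array([px[0],px[1],1.]); R=np.array(c["R"]);t=np.array(c["t"])
    o=-R.T@t; d=R.T@d; return o,d/np.linalg.norm(d)
def atz(c,px,z):
    o,d=ray(c,px); return o+d*(z-o[2])/d[2]
def tri(rs):
    A=sum(np.eye(3)-np.outer(d,d) for o,d in rs); b=sum((np.eye(3)-np.outer(d,d))@o for o,d in rs)
    X=np.linalg.solve(A,b); return X,[np.linalg.norm((np.eye(3)-np.outer(d,d))@(X-o))*1000 for o,d in rs]
def proj(c,X):
    p=c["camera_matrix"]@(np.array(c["R"])@np.array(X)+np.array(c["t"])); return p[:2]/p[2]
def save(c,n,crop=None,s=1):
    im=c["color"][:,:,::-1]
    if crop: im=im[crop[1]:crop[3],crop[0]:crop[2]]
    cv2.imwrite("pics/"+n,cv2.resize(im,None,fx=s,fy=s,interpolation=cv2.INTER_CUBIC))
E
python3 - <<'E'
from h import *
np.set_printoptions(precision=3,suppress=True)
C={n:bot.camera(n) for n in("scene","side")}
im=np.vstack([C[n]["color"] for n in C])[:,:,::-1]
cv2.imwrite("pics/a.png",cv2.resize(C["scene"]["color"][:,:,::-1],(768,576),interpolation=cv2.INTER_CUBIC))
cv2.imwrite("pics/b.png",cv2.resize(C["side"]["color"][:,:,::-1],(768,576),interpolation=cv2.INTER_CUBIC))
for n in C: print(n,-np.array(C[n]["R"]).T@C[n]["t"])
for q in "pane glass_start glass_finish glass_pot carry_tray tray_pot squeegee squeegee_edge drain_stand tool_block long_slot propagator".split():
  for n in C:
    print(q,n,[(np.round(d["pixel"],1).tolist(),round(d["p"],2)) for d in bot.landmark_of(n,q)][:4])
print(bot.get_obs())
E
```

```text
scene [1.344 0.197 1.197]
side [0.385 0.767 0.793]
pane scene [([269.7, 222.1], 0.71), ([199.8, 159.7], 0.59)]
pane side [([216.6, 190.9], 0.86)]
glass_start scene [([235.1, 221.7], 0.72), ([196.5, 161.8], 0.27)]
glass_start side [([217.7, 169.3], 0.84)]
glass_finish scene [([301.9, 216.9], 0.61)]
glass_finish side [([223.1, 213.0], 0.96), ([240.1, 152.8], 0.49)]
glass_pot scene [([244.1, 169.8], 0.96), ([283.8, 222.4], 0.65)]
glass_pot side [([213.2, 203.4], 0.72), ([292.0, 191.5], 0.67)]
carry_tray scene [([383.6, 249.9], 0.59)]
carry_tray side [([201.0, 297.2], 0.68)]
tray_pot scene []
tray_pot side [([207.1, 282.7], 0.88), ([296.2, 208.2], 0.2)]
squeegee scene [([196.6, 158.9], 0.92)]
squeegee side [([294.2, 160.6], 0.56), ([238.4, 156.6], 0.52), ([233.4, 141.5], 0.46), ([165.0, 199.2], 0.31)]
squeegee_edge scene [([197.8, 158.6], 0.97)]
squeegee_edge side [([289.2, 160.2], 0.69), ([184.6, 176.1], 0.49)]
drain_stand scene [([196.3, 161.8], 0.86)]
drain_stand side [([295.8, 163.5], 0.81)]
tool_block scene [([171.7, 214.3], 0.72), ([216.5, 123.8], 0.71)]
tool_block side [([240.9, 151.8], 0.92), ([341.6, 171.6], 0.8)]
long_slot scene [([217.7, 122.0], 0.8), ([164.0, 206.9], 0.78), ([363.9, 245.8], 0.37)]
long_slot side [([231.1, 140.9], 0.79), ([341.3, 159.2], 0.58)]
propagator scene [([268.1, 233.8], 0.96)]
propagator side [([218.7, 209.2], 0.97), ([294.3, 159.3], 0.34)]
{'time': 1.3, 'q': array([-63.083,   4.98 ,  10.078,  95.102,   0.001,  89.999]), 'qd': array([-0.052,  0.024, -0.009, -0.016, -0.064, -0.   ]), 'joint_efforts': array([  0.   , -52.01 ,  46.486,   0.002,   0.   ,   0.   ]), 'ee_pos': array([ 0.249, -0.49 ,  0.193]), 'tcp_rot': array([-179.996,   -0.001,   26.919]), 'wrist_force': array([-0.527, -0.184, -0.087]), 'torque': array([0.   , 0.039, 0.05 ]), 'grasp_force': 0.0, 'opening': 0.08509816474514231}
```

View pics/a.png

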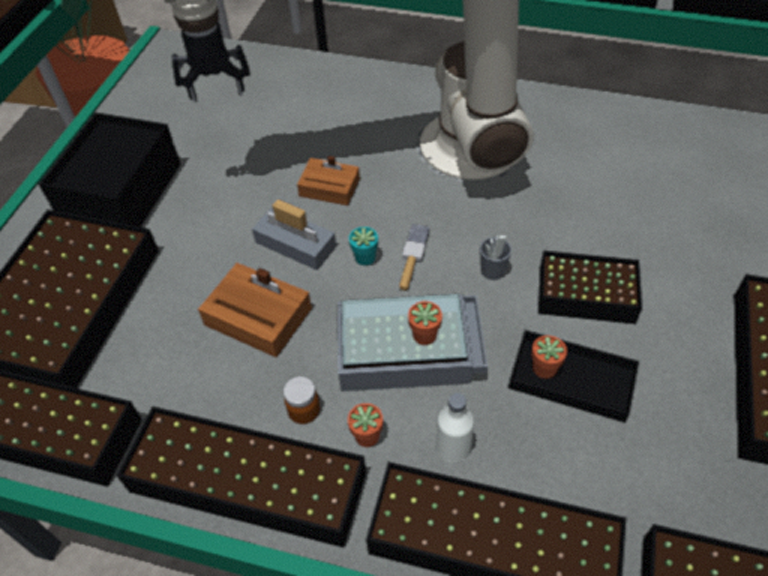

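View pics/b.png

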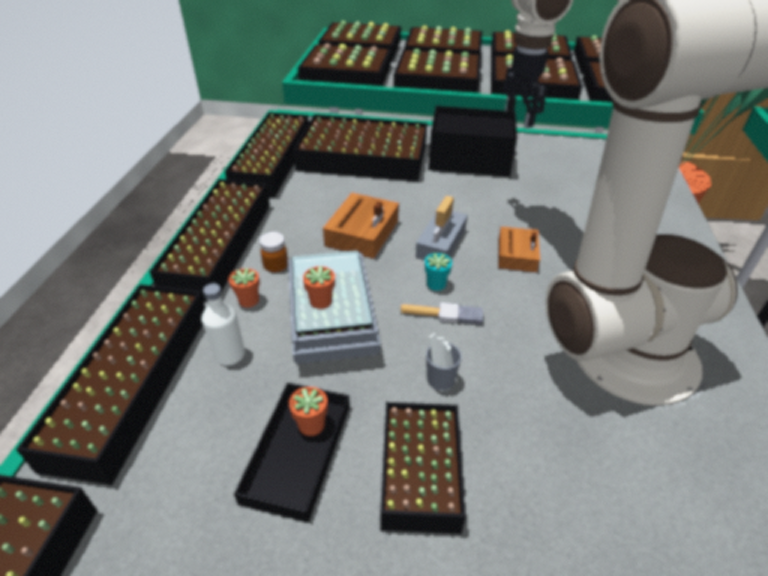

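Run:
```python
from h import *
np.set_printoptions(precision=4,suppress=True)
S=bot.camera("scene");D=bot.camera("side")
P={"pane":((269.7,222.1),(216.6,190.9)),"start":((235.1,221.7),(217.7,169.3)),"finish":((301.9,216.9),(223.1,213)),"glass_pot":((283.8,222.4),(213.2,203.4)),
"tray":((383.6,249.9),(201,297.2)),"pot2":((244.1,169.8),(292,191.5)),"sq":((197.8,158.6),(289.2,160.2)),"stand":((196.3,161.8),(295.8,163.5)),
"tb1":((171.7,214.3),(240.9,151.8)),"tb1b":((216.5,123.8),(341.6,171.6)),"slotA":((164,206.9),(231.1,140.9)),"slotB":((217.7,122),(341.3,159.2)),"prop":((268.1,233.8),(218.7,209.2))}
for k,(a,b) in P.items():
    X,e=tri([ray(S,a),ray(D,b)]); print(k,X,np.round(e,1))
```

```text
pane [ 0.6151 -0.0062  0.0788] [3.1 3.1]
start [ 0.6356 -0.0997  0.0824] [6.2 6.2]
finish [0.5763 0.076  0.075 ] [1.6 1.6]
glass_pot [0.6106 0.0358 0.0747] [3.9 3.9]
tray [0.585  0.3088 0.0107] [4.2 4.2]
pot2 [ 0.3901 -0.146  -0.0079] [3.2 3.2]
sq [ 0.4094 -0.2892  0.0209] [9.1 9.1]
stand [ 0.3886 -0.3091 -0.0133] [2.1 2.1]
tb1 [ 0.6027 -0.3124  0.0028] [8.3 8.3]
tb1b [ 0.2175 -0.2935 -0.0105] [8.7 8.7]
slotA [ 0.6299 -0.3101  0.06  ] [3. 3.]
slotB [ 0.2361 -0.283   0.0371] [5.5 5.5]
prop [ 0.6108 -0.0106  0.0038] [1.7 1.7]
```

The scene picture (at 1.5x) shows four pots: the pot on the glass at (425,322), the turquoise look-alike at (364,244), the spare pot at (366,424) and the tray pot at (548,355). My target is the pot on the glass. There are two blocks: the large one at (256,305), which is the one I want, and a small look-alike at (329,180). The squeegee is at (290,220). The side picture agrees. Next I'll move up and look with the wrist camera.

Emit:
send_rows(
  moves=[1,0.9,1,0,0,0,-1,1,0.9,1,0,0,0,-1,1,0.9,1,0,0,0,-1,1,0.9,1,0,0,0,-1,1,0.9,1,0,0,0,-1,1,0.9,1,0,0,0,-1,1,0.9,0.4,0,0,0,-1,1,0.9,0,0,0,0,-1],
)

```text
time: 2.4
ee_pos: [0.45, -0.3098, 0.3541]
tcp_rot: [179.9, -0.0, 26.9]
wrist_force: [0.3, 0.2, 0.5]
opening: 0.0854
grasp_force: 0.0
```

Run:
```python
from h import *
np.set_printoptions(precision=4,suppress=True)
W=bot.camera("wrist"); save(W,"c.png",s=1.5); o=bot.get_obs(); print(o["ee_pos"],o["tcp_rot"],o["q"],-np.array(W["R"]).T@W["t"],np.array(W["R"]),o["time"])
np.savez("w1.npz",**W)
for q in "squeegee long_slot tool_block".split(): print(q,[(np.round(d["pixel"],1).tolist(),round(d["p"],2)) for d in bot.landmark_of("wrist",q)])
```

```text
[ 0.4522 -0.3076  0.3531] [-179.9886   -0.0875   27.0215] [-34.27    12.4851  37.286  114.769    0.0822 118.7085] [ 0.5096 -0.2784  0.535 ] [[ 0.4533 -0.8913  0.0017]
 [-0.8594 -0.4366  0.2662]
 [-0.2365 -0.1221 -0.9639]] 2.45
squeegee [([234.0, 171.7], 0.66)]
long_slot [([181.4, 252.4], 0.9), ([320.4, 30.0], 0.66)]
tool_block [([299.2, 52.1], 0.95), ([183.8, 256.2], 0.9)]
```

View pics/c.png

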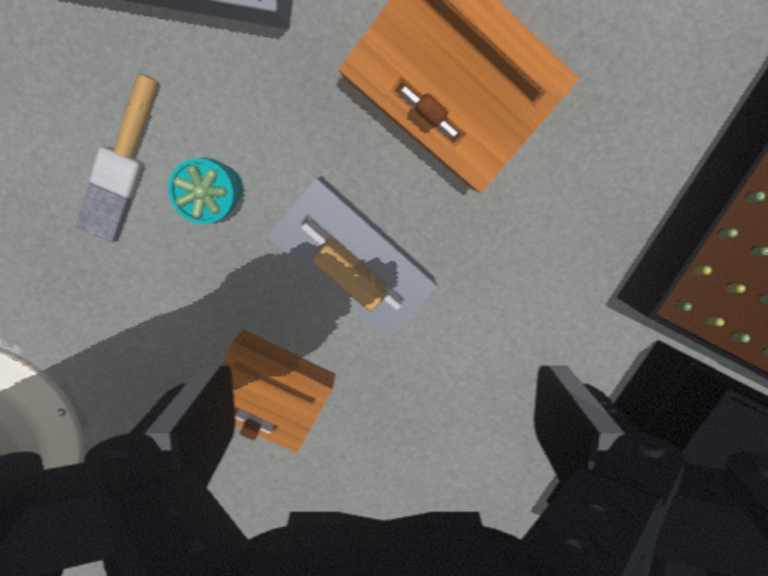

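The wrist view (1.5x) shows the squeegee handle at (349,273) with plate ends at (308,226) and (396,302). The large block is at top right with its long slot on the far side, and the small look-alike is at (285,390). Next I'll move over the glass.

Emit:
send_rows(
  moves=[0.3,1,0,0,0,0,-1,0.3,1,0,0,0,0,-1,0.3,1,0,0,0,0,-1,0.3,1,0,0,0,0,-1,0.3,1,0,0,0,0,-1,0.3,1,0,0,0,0,-1,0.3,1,0,0,0,0,-1,0.3,1,0,0,0,0,-1],
)

```text
time: 3.6
ee_pos: [0.5086, -0.1106, 0.3532]
tcp_rot: [180.0, -0.0, 26.8]
wrist_force: [0.2, -1.0, 0.1]
opening: 0.0851
grasp_force: 0.0
```

Emit:
send_rows(
  moves=[0,1,0,0,0,0,-1,0,1,0,0,0,0,-1,0,1,0,0,0,0,-1,0,1,0,0,0,0,-1,0,1,0,0,0,0,-1,0,1,0,0,0,0,-1,0,0,0,0,0,0,-1],
)

```text
time: 4.47
ee_pos: [0.5088, 0.0397, 0.3531]
tcp_rot: [180.0, -0.0, 27.0]
wrist_force: [1.1, -0.7, -0.3]
opening: 0.0853
grasp_force: 0.0
```

Run:
```python
from h import *
np.set_printoptions(precision=4,suppress=True)
W=bot.camera("wrist"); save(W,"d.png",s=1.5); o=bot.get_obs(); print(o["ee_pos"],o["tcp_rot"],o["time"])
np.savez("w2.npz",**W)
for q in "glass_pot pane carry_tray glass_finish".split(): print(q,[(np.round(d["pixel"],1).tolist(),round(d["p"],2)) for d in bot.landmark_of("wrist",q)])
```

```text
[0.5088 0.0391 0.3532] [179.9814   0.0052  26.9365] 4.525
glass_pot [([321.1, 248.5], 0.76), ([298.6, 80.7], 0.72), ([312.5, 100.1], 0.57)]
pane [([324.4, 100.4], 0.91), ([506.1, 184.9], 0.38)]
carry_tray []
glass_finish [([256.7, 90.2], 0.62)]
```

View pics/d.png

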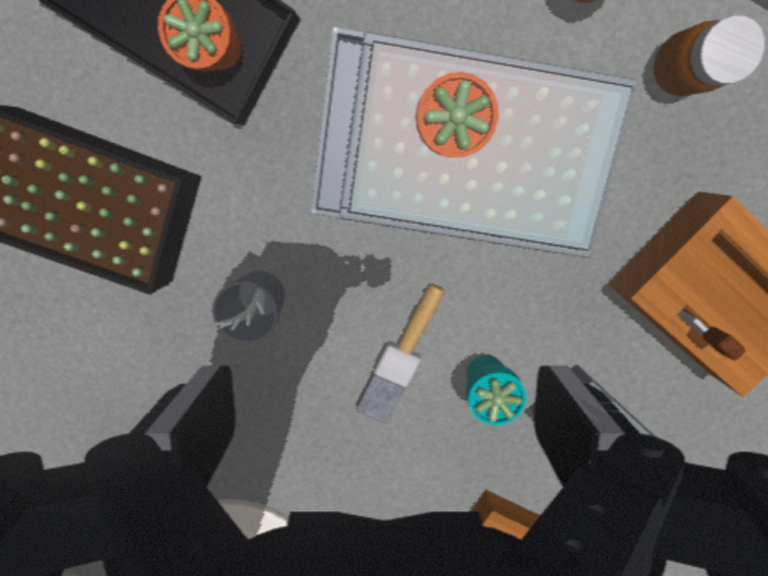

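The second wrist view shows the glass with corners near (374,42), (633,82), (588,250) and (351,213), and the gutter on its left. The glass pot's rim is centred at (457,115), and the tray's lower corner is at (240,122).

Run:
```python
from h import *
np.set_printoptions(precision=4,suppress=True)
W=dict(np.load("w2.npz"));W1=dict(np.load("w1.npz"))
S=bot.camera("scene");D=bot.camera("side")
# pane edges candidates
q=[(374,42),(633,82),(588,250),(351,213)]
for z in (.08,.066):
  P=[atz(W,(a/1.5,b/1.5),z)[:2] for a,b in q]; print(z,np.array(P),[np.linalg.norm(P[i]-P[(i+1)%4]) for i in range(4)], np.mean(P,0))
  print([np.degrees(np.arctan2(*(P[i]-P[j])[::-1])) for i,j in((0,1),(3,2),(3,0),(2,1))])
# pot rim via colour
def rim(c,box,name):
  hsv=cv2.cvtColor(c["color"],cv2.COLOR_RGB2HSV); m=((hsv[...,0]<15)|(hsv[...,0]>170))&(hsv[...,1]>120)&(hsv[...,2]>60)
  k=np.zeros_like(m);k[box[1]:box[3],box[0]:box[2]]=1; m&=k
  ys,xs=np.nonzero(m); print(name,len(xs),xs.min(),xs.max(),ys.min(),ys.max()); return m
m=rim(W,(270,40,340,112),"w")
cs,_=cv2.findContours(m.astype(np.uint8),0,1);c=max(cs,key=cv2.contourArea);print(cv2.minEnclosingCircle(c))
hull=cv2.convexHull(c)
(cx,cy),ax,an=cv2.fitEllipse(hull);print(cx,cy,ax)
print("pot rim z.145",atz(W,(cx,cy),.145))
ms=rim(S,(268,195,300,232),"scene");md=rim(D,(198,172,226,206),"side")
for n,c in(("scene",S),("side",D)):
  for qn in("glass_pot","tray_pot"):
    print(n,qn,[(np.round(d["extent"]).tolist(),round(d["p"],2)) for d in bot.boxes_of(n,qn)])
print("traypot wrist rim",atz(W,(193/1.5,28/1.5),.069), "tray corner",[atz(W,(a/1.5,b/1.5),.034) for a,b in((240,122),(297,17))])
# block top, slot in W1
for nm,(a,b) in dict(tL=(342,71),bot=(480,190),right=(578,78),slotend=(538,96),scr=(430,108)).items(): print(nm,atz(W1,(a/1.5,b/1.5),.055))
print("slot W", [atz(W,(a/1.5,b/1.5),.055) for a,b in((610,286),(745,394),(727,196),(717,235))])
# squeegee
print("handle",[atz(W1,(a/1.5,b/1.5),.115) for a,b in((318,245),(341,232)[:2],(384,292),(365,310))],atz(W1,(349,273)and(349/1.5,273/1.5),.115))
print("plate ends",[atz(W1,(a/1.5,b/1.5),.07) for a,b in((305,221),(401,306))])
print("stand",[atz(W1,(a/1.5,b/1.5),.045) for a,b in((320,178),(437,285),(391,335),(270,234))])
save(S,"e.png",(210,180,440,290),3.4); print(bot.get_obs()["time"])
np.savez("s.npz",**S);np.savez("dd.npz",**D)
```

```text
0.08 [[ 0.6397  0.1162]
 [ 0.711  -0.0914]
 [ 0.5731 -0.1367]
 [ 0.5049  0.0715]] [np.float64(0.21952307806738028), np.float64(0.14519474122712556), np.float64(0.21907481582589372), np.float64(0.14200976755791103)] [ 0.6071 -0.0101]
[np.float64(108.96623377811804), np.float64(108.13468170830038), np.float64(-161.655190583122), np.float64(-161.82756741379657)]
0.066 [[ 0.6418  0.1176]
 [ 0.7154 -0.0964]
 [ 0.5732 -0.1431]
 [ 0.5029  0.0716]] [np.float64(0.2262917328475995), np.float64(0.14967159663532104), np.float64(0.2258296491328066), np.float64(0.14638841922625007)] [ 0.6083 -0.0126]
[np.float64(108.96623377811805), np.float64(108.13468170830038), np.float64(-161.655190583122), np.float64(-161.82756741379657)]
w 1274 278 331 48 104
((304.603759765625, 76.23021697998047), 28.433874130249023)
304.5240783691406 76.20344543457031 (53.20502471923828, 56.67626190185547)
pot rim z.145 [0.6138 0.0341 0.145 ]
scene 288 273 293 201 228
side 266 203 222 179 204
scene glass_pot [([232.0, 149.0, 251.0, 176.0], 0.8), ([274.0, 203.0, 297.0, 227.0], 0.59)]
scene tray_pot [([355.0, 227.0, 376.0, 2
[... 339 characters left out ...]
.055 ]
bot [ 0.517  -0.3766  0.055 ]
right [ 0.6414 -0.4053  0.055 ]
slotend [ 0.6125 -0.3816  0.055 ]
scr [ 0.5597 -0.3003  0.055 ]
slot W [array([ 0.5528, -0.1873,  0.055 ]), array([ 0.5188, -0.3791,  0.055 ]), array([ 0.676, -0.236,  0.055]), array([ 0.6418, -0.2502,  0.055 ])]
handle [array([ 0.4144, -0.2652,  0.115 ]), array([ 0.4331, -0.2777,  0.115 ]), array([ 0.4028, -0.3336,  0.115 ]), array([ 0.3807, -0.3262,  0.115 ])] [ 0.4043 -0.2991  0.115 ]
plate ends [array([ 0.4191, -0.2436,  0.07  ]), array([ 0.3863, -0.3605,  0.07  ])]
stand [array([ 0.458 , -0.2374,  0.045 ]), array([ 0.4157, -0.387 ,  0.045 ]), array([ 0.347 , -0.3702,  0.045 ]), array([ 0.3871, -0.2164,  0.045 ])]
5.025
```

View pics/e.png

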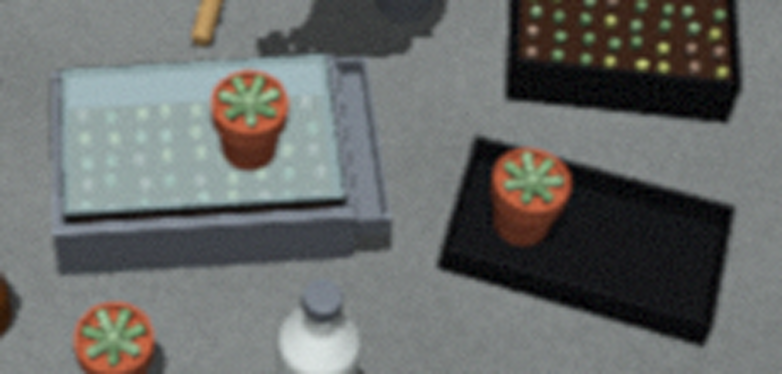

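Run:
```python
from h import *
np.set_printoptions(precision=4,suppress=True)
W=dict(np.load("w2.npz"));W1=dict(np.load("w1.npz"));S=dict(np.load("s.npz"));D=dict(np.load("dd.npz"))
f=lambda c,a,s=1.5:ray(c,(a[0]/s,a[1]/s))
e=lambda x,y:(210+x/3.4,180+y/3.4)
print("plant",tri([f(W,(457,115)),ray(S,e(250,98)),f(D,(319,276))]))
print("traypot plant",tri([f(W,(193,28)),ray(S,e(535,180)),f(D,(309,399))]))
print("tray rim scene",atz(S,e(477,138),.034),atz(S,e(733,207),.034),"front bottom",atz(S,e(440,268),0),atz(S,e(704,342),0))
print("tray rim side",[atz(D,(a/1.5,b/1.5),.034) for a,b in((287,384),(350,396))],[atz(D,(a/1.5,b/1.5),0.0) for a,b in((300,516),(238,497))])
print("tray wrist z0",atz(W,(160,82),0),atz(W,(198,11),.034))
for n,P in(("pane",[(.607,-.010,.08)]),):
  print(proj(S,P[0]),proj(D,P[0]))
print("tri corners pane", tri([f(W,(633,82)),ray(S,e(68,212))]),tri([f(W,(588,250)),ray(S,e(62,68))]),tri([f(W,(351,213)),ray(S,e(330,58))]),tri([f(W,(374,42)),ray(S,e(343,200))]))
# block
print("block",tri([f(W,(727,196)),f(S,(270,350))]),[atz(W1,(a/1.5,b/1.5),.055) for a,b in((433,0),)])
print("handle top centre",tri([f(W1,(349,273)),f(S,(291,213)),f(D,(444,209))]))
```

```text
plant (array([0.6118, 0.0332, 0.1435]), [np.float64(1.8010179320141055), np.float64(0.9977375163980101), np.float64(1.3637943497626346)])
traypot plant (array([0.581 , 0.2566, 0.0693]), [np.float64(1.1366388647881662), np.float64(2.4800440462491533), np.float64(3.4189749649634127)])
tray rim scene [0.5296 0.2082 0.034 ] [0.5472 0.4175 0.034 ] front bottom [0.6389 0.1984 0.    ] [0.6548 0.4091 0.    ]
tray rim side [array([0.6342, 0.2038, 0.034 ]), array([0.5201, 0.2118, 0.034 ])] [array([0.5568, 0.4139, 0.    ]), array([0.6582, 0.3996, 0.    ])]
tray wrist z0 [0.5241 0.211  0.    ] [0.6342 0.1917 0.034 ]
[268.53   218.1797] [218.8213 190.8064]
tri corners pane (array([ 0.7092, -0.0888,  0.0857]), [np.float64(0.47528674534685006), np.float64(0.47528674534678994)]) (array([ 0.5732, -0.1365,  0.0792]), [np.float64(0.4931017788169349), np.float64(0.49310177881699097)]) (array([0.5027, 0.074 , 0.0678]), [np.float64(2.5065379666891308), np.float64(2.5065379666891396)]) (array([0.6407, 0.1159, 0.0745]), [np.float64(0.9335265515782105), np.float64(0.9335265515781863)])
block (array([ 0.6819, -0.2497,  0.0301]), [np.float64(1.9467160991753658), np.float64(1.9467160991754215)]) [array([ 0.6376, -0.2612,  0.055 ])]
handle top centre (array([ 0.3985, -0.2996,  0.0959]), [np.float64(1.0926345062685083), np.float64(0.7614733501597771), np.float64(0.8079205815117582)])
```

Emit:
send_rows(
  moves=[0.593,-0.03,-0.874,0,0,0.959,-1,0.593,-0.03,-0.874,0,0,0.959,-1,0.593,-0.03,-0.874,0,0,0.959,-1,0.593,-0.03,-0.874,0,0,0.959,-1,0.593,-0.03,-0.874,0,0,0.959,-1,0.593,-0.03,-0.874,0,0,0.959,-1,0.593,-0.03,-0.874,0,0,0.959,-1,0,0,0,0,0,0,-1],
)

```text
time: 6.02
ee_pos: [0.6123, 0.0342, 0.1978]
tcp_rot: [-179.8, 0.0, 84.6]
wrist_force: [-1.2, -0.5, 0.7]
opening: 0.0855
grasp_force: 0.0
```

Run:
```python
from h import *
np.set_printoptions(precision=4,suppress=True)
W=bot.camera("wrist");o=bot.get_obs();print(o["ee_pos"],o["tcp_rot"],o["q"],o["wrist_force"],o["time"])
np.savez("w3.npz",**W)
for X in ((.6125,.0335,.145),(.5972,.357,.004),(.607,-.01,.08)): print(proj(W,X))
c=W["color"]; hsv=cv2.cvtColor(c,cv2.COLOR_RGB2HSV); m=((hsv[...,0]<15)|(hsv[...,0]>170))&(hsv[...,1]>120)&(hsv[...,2]>60)
n,l,s,ce=cv2.connectedComponentsWithStats(m.astype(np.uint8))
for i in range(1,n):
  if s[i,4]>500:
    cs,_=cv2.findContours((l==i).astype(np.uint8),0,1);k=cv2.convexHull(max(cs,key=cv2.contourArea)); print(s[i],cv2.fitEllipse(k),atz(W,cv2.fitEllipse(k)[0],.145))
save(W,"f.png",s=1.5)
```

```text
[0.6123 0.0343 0.1996] [-179.8891    0.0163   84.4319] [ 3.2048 14.303  21.4057 97.2148  0.0008 98.7729] [0.4937 0.4977 0.7365] 6.075
[256.976  196.8366]
[ 205.1973 -200.5131]
[255.5782 221.8578]
[ 219  155   80   80 2525] ((258.7204895019531, 194.8096923828125), (79.50740051269531, 79.83292388916016), 12.13037109375) [0.6139 0.0349 0.145 ]
[ 398  181   79   64 2406] ((436.84747314453125, 210.86045837402344), (61.074073791503906, 81.64805603027344), 112.1759262084961) [0.7425 0.0106 0.145 ]
```

View pics/f.png

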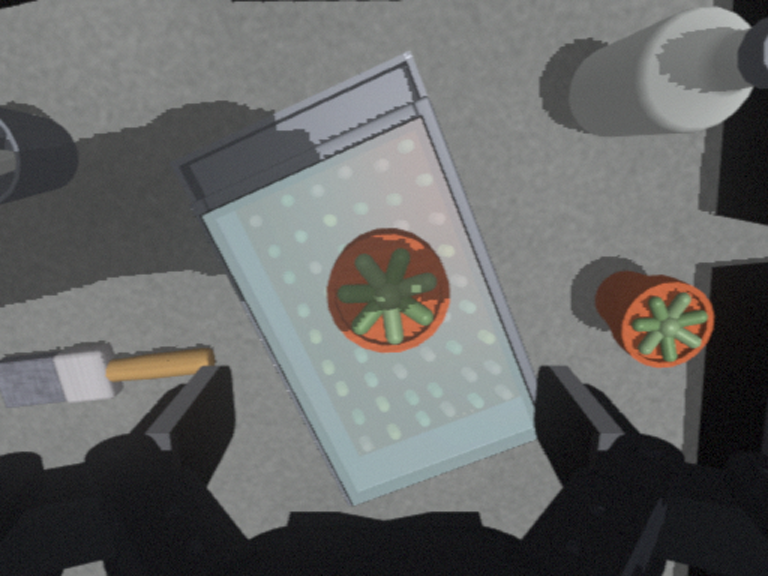

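The close view confirms the terracotta pot on the glass, with its rim centred at (388,292). The spare pot at (668,325) is clear of the gripper. Now to descend and grip.

Emit:
send_rows(
  moves=[0.04,0.02,-0.9,0,0,0,-1,0,0,-0.9,0,0,0,-1,0,0,-0.9,0,0,0,-1,0,0,-0.9,0,0,0,-1,0,0,0,0,0,0,0.3,0,0,0,0,0,0,0.3,0,0,0,0,0,0,0.3,0,0,0,0,0,0,0.3],
  squeeze=30,
)

```text
time: 7.08
ee_pos: [0.6141, 0.0349, 0.111]
tcp_rot: [179.9, -0.0, 84.6]
wrist_force: [0.2, -0.5, 0.1]
opening: 0.03
grasp_force: 0.0
```

Emit:
send_rows(
  moves=[0,0,0,0,0,0,0.5,0,0,0,0,0,0,0.5],
)

```text
time: 7.32
ee_pos: [0.6137, 0.0348, 0.1101]
tcp_rot: [-180.0, -0.0, 84.6]
wrist_force: [-0.2, -0.4, -0.0]
opening: 0.0214
grasp_force: 0.0
```

The fingers closed past 60 mm with no grip force, so I'll look.

Run:
```python
from h import *
W=bot.camera("wrist");S=bot.camera("side");C=bot.camera("scene")
a=cv2.resize(W["color"],(400,300));b=cv2.resize(S["color"][130:280,130:330],(400,300));c=cv2.resize(C["color"][150:270,220:380],(400,300))
cv2.imwrite("pics/g.png",np.vstack([np.hstack([a,b]),np.hstack([c,c*0])])[:,:,::-1]);print(bot.get_obs())
```

```text
{'time': 7.475, 'q': array([ 3.24911794e+00,  1.30385178e+01,  9.97699532e+00,  8.69427866e+01,
       -7.97433761e-04,  9.86390932e+01]), 'qd': array([-0.00654409, -0.06078679,  0.08624224,  0.06540576,  0.11834304,
        0.03745788]), 'joint_efforts': array([-1.82695817e-04, -6.14489651e+01,  4.70983994e+01,  4.55825138e-03,
        1.28652050e-04,  9.18422484e-04]), 'ee_pos': array([0.61374163, 0.03483679, 0.11010953]), 'tcp_rot': array([-1.79995860e+02,  1.43566352e-03,  8.46100248e+01]), 'wrist_force': array([-0.24859808,  0.35652919, -0.06175863]), 'torque': array([ 0.00294715, -0.02284971,  0.01206634]), 'grasp_force': 0.0, 'opening': 0.021512708359057994}
```

View pics/g.png

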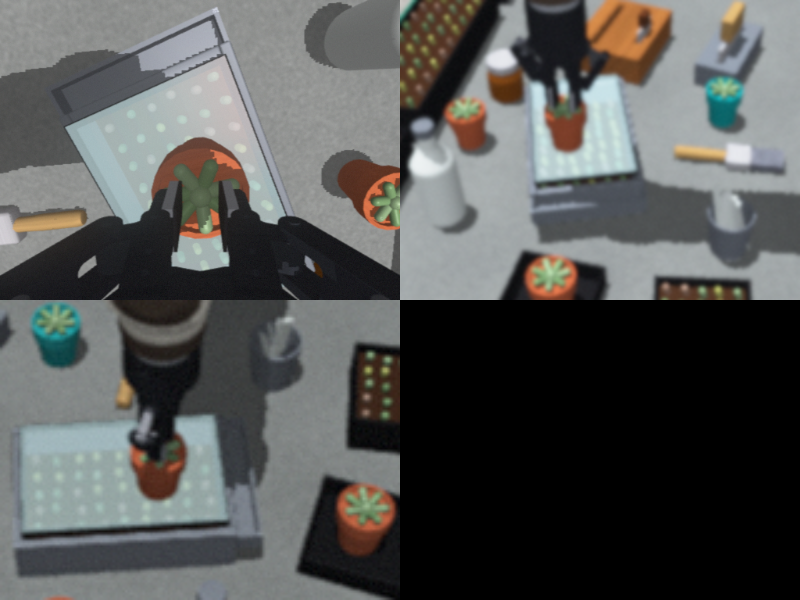

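The fingers have closed above the rim, over the rosette, and the pot hasn't been disturbed. I'll check the real finger height against the reported TCP.

Run:
```python
from h import *
np.set_printoptions(precision=4,suppress=True)
W=bot.camera("wrist");o=bot.get_obs();R=np.array(W["R"]);print(W["camera_matrix"],o["ee_pos"],o["tcp_rot"],-R.T@W["t"])
for dz in(0,.013,.02,.035,.05,.07):
  X=o["ee_pos"]+[0,0,dz];print(dz,proj(W,X),(R@X+W["t"])[2])
c=W["color"];hsv=cv2.cvtColor(c,cv2.COLOR_RGB2HSV);m=((hsv[...,0]<15)|(hsv[...,0]>170))&(hsv[...,1]>120)&(hsv[...,2]>60)
m[:,330:]=0;ys,xs=np.nonzero(m);print(xs.min(),xs.max(),ys.min(),ys.max())
for z in(.145,.14,.135): print(z,[proj(W,(.6135+.03*np.cos(a),.0345+.03*np.sin(a),z)).round() for a in(0,1.57,3.14,4.71)])
```

```text
[[336.1333   0.     255.9723]
 [  0.     336.1333 191.5116]
 [  0.       0.       1.    ]] [0.6137 0.0348 0.1101] [-179.9961    0.0006   84.6077] [0.6199 0.1026 0.291 ]
0 [256.4532 221.7696] 0.1925049109624784
0.013 [256.474  230.3541] 0.1799761998198814
0.02 [256.4865 235.4909] 0.17322997074309837
0.035 [256.5167 247.9682] 0.15877376557856335
0.05 [256.553  262.9451] 0.1443175604140283
0.07 [256.6144 288.3013] 0.12504262019464826
195 318 182 304
0.145 [array([320., 243.]), array([250., 187.]), array([193., 254.]), array([262., 304.])]
0.14 [array([318., 239.]), array([250., 185.]), array([195., 249.]), array([261., 298.])]
0.135 [array([316., 235.]), array([250., 182.]), array([197., 245.]), array([261., 293.])]
```

The picture geometry puts the open fingertips about 50 mm above the reported TCP, not 13 mm. I'll open, go down 25 mm (safe under either reading) and close again.

Emit:
send_rows(
  moves=[0,0,0,0,0,0,-1,0,0,0,0,0,0,-1,0,0,0,0,0,0,-1,0,0,0,0,0,0,-1,0,0,-0.5,0,0,0,-1,0,0,-0.5,0,0,0,-1,0,0,0,0,0,0,0,0,0,0,0,0,0,0],
  squeeze=25,
)

```text
time: 8.52
ee_pos: [0.6136, 0.0348, 0.0851]
tcp_rot: [-180.0, 0.0, 84.6]
wrist_force: [-0.6, 0.1, -2.7]
opening: 0.059
grasp_force: 30.3
```

Emit:
send_rows(
  moves=[0,0,0,0,0,0,0.1,0,0,0,0,0,0,0.1,0,0,0,0,0,0,0.1],
)

```text
time: 8.9
ee_pos: [0.6137, 0.0348, 0.0851]
tcp_rot: [-180.0, 0.0, 84.6]
wrist_force: [0.1, -0.0, -2.6]
opening: 0.0588
grasp_force: 30.3
```

It's gripped at 59 mm. The tips really do sit about 45 mm above the reported TCP. Lift and carry.

Emit:
send_rows(
  moves=[0,0,0.3,0,0,0,0.1,0,0,0.7,0,0,0,0.1,0,0,1,0,0,0,0.1,0,0,1,0,0,0,0.1,-0.06,1,0.7,0,0,0,0.1,-0.06,1,0.3,0,0,0,0.1,-0.06,1,0,0,0,0,0.1,-0.06,1,0,0,0,0,0.1],
)

```text
time: 9.9
ee_pos: [0.608, 0.1357, 0.1869]
tcp_rot: [179.9, -0.0, 84.6]
wrist_force: [0.3, -0.4, -2.6]
opening: 0.0586
grasp_force: 30.3
```

Emit:
send_rows(
  moves=[-0.06,1,0,0,0,0,0.1,-0.06,1,0,0,0,0,0.1,-0.06,1,0,0,0,0,0.1,-0.06,1,0,0,0,0,0.1,-0.06,1,0,0,0,0,0.1,-0.06,1,0,0,0,0,0.1,-0.06,1,0,0,0,0,0.1,-0.06,0.7,0,0,0,0,0.1],
)

```text
time: 10.9
ee_pos: [0.5955, 0.3291, 0.1848]
tcp_rot: [-180.0, 0.0, 84.7]
wrist_force: [0.2, 0.3, -3.1]
opening: 0.059
grasp_force: 30.3
```

Run:
```python
from h import *
np.set_printoptions(precision=4,suppress=True)
W=bot.camera("wrist");S=bot.camera("scene");D=bot.camera("side");o=bot.get_obs();print(o["ee_pos"],o["tcp_rot"],o["wrist_force"],o["opening"],o["q"],o["time"])
a=cv2.resize(W["color"],(400,300));b=cv2.resize(D["color"][200:350,120:320],(400,300));c=cv2.resize(S["color"][170:290,320:480],(400,300))
im=np.vstack([np.hstack([a,b]),np.hstack([c,c*0])])
cv2.imwrite("pics/h.png",im[:,:,::-1])
```

```text
[0.5955 0.3282 0.1847] [-179.9723    0.0261   84.6838] [ 0.66    0.4741 -2.9261] 0.058629122281607944 [ 28.8613  24.1314  32.2301  98.1363  -0.006  124.1775] 11.05
```

View pics/h.png

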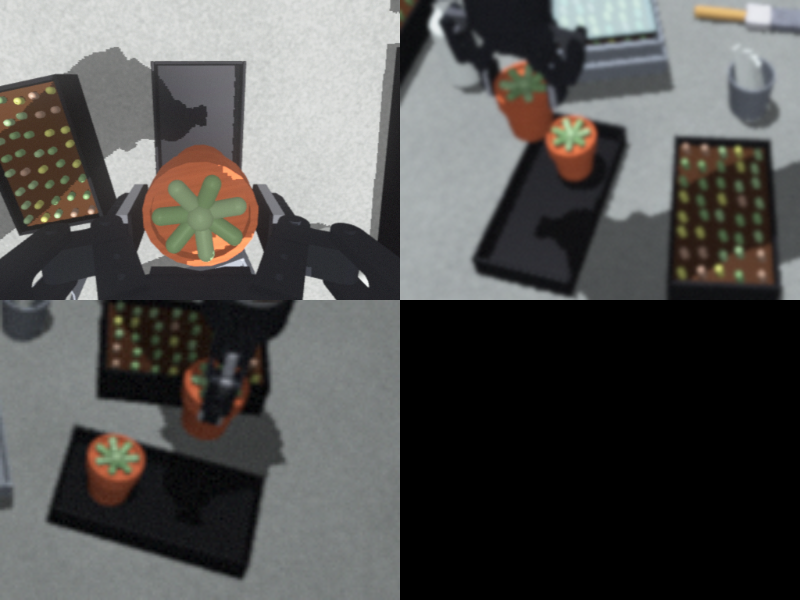

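The pot is held upright over the tray, and the tray's far rim corners show at (152,62) and (245,62) in the wrist panel. I'll refine the place from those.

Run:
```python
from h import *
np.set_printoptions(precision=4,suppress=True)
W=bot.camera("wrist")
A,B=[atz(W,(x*1.28,y*1.28),.034) for x,y in((152,62),(245,62))];print(A,B,np.linalg.norm(A-B),np.degrees(np.arctan2(*(B-A)[1::-1])))
u=(B-A)/np.linalg.norm(B-A);v=np.array([-u[1],u[0],0]);m=(A+B)/2
print("free",m-v*(.1075-.05), "plant c",atz(W,(200*1.28,218*1.28),.255))
```

```text
[0.5457 0.4184 0.034 ] [0.6568 0.4081 0.034 ] 0.11155628716862624 -5.278833289209627
free [0.5959 0.356  0.034 ] plant c [0.5957 0.3322 0.255 ]
```

Emit:
send_rows(
  moves=[0,0.6,0,0,0,0,0.1,0.02,0.5,-0.3,0,0,0,0.1,0,0,-1,0,0,0,0.1,0,0,-1,0,0,0,0.1,0,0,-1,0,0,0,0.1,0,0,-1,0,0,0,0.1,0,0,-1,0,0,0,0.1,0,0,-0.8,0,0,0,0.1],
)

```text
time: 12.1
ee_pos: [0.5958, 0.355, 0.0308]
tcp_rot: [-179.9, 0.0, 84.6]
wrist_force: [1.1, -0.1, -3.1]
opening: 0.0585
grasp_force: 30.4
```

Emit:
send_rows(
  moves=[0,0,-0.4,0,0,0,0.1,0,0,-0.2,0,0,0,0.1,0,0,-0.1,0,0,0,0.1],
)

```text
time: 12.48
ee_pos: [0.5966, 0.3551, 0.0156]
tcp_rot: [180.0, -0.0, 84.6]
wrist_force: [0.2, -0.4, -3.0]
opening: 0.0592
grasp_force: 30.4
```

Emit:
send_rows(
  moves=[0,0,-0.08,0,0,0,0.1,0,0,-0.08,0,0,0,0.1],
)

```text
time: 12.72
ee_pos: [0.5965, 0.355, 0.0116]
tcp_rot: [180.0, -0.0, 84.6]
wrist_force: [-0.4, 0.3, -2.2]
opening: 0.059
grasp_force: 30.4
```

Emit:
send_rows(
  moves=[0,0,-0.04,0,0,0,0.1,0,0,-0.04,0,0,0,0.1],
)

```text
time: 12.98
ee_pos: [0.5963, 0.3549, 0.0092]
tcp_rot: [180.0, -0.0, 84.6]
wrist_force: [-0.5, 0.5, -2.8]
opening: 0.0591
grasp_force: 30.4
```

Emit:
send_rows(
  moves=[0,0,-0.03,0,0,0,0.1,0,0,0,0,0,0,0.1],
)

```text
time: 13.22
ee_pos: [0.5964, 0.355, 0.0089]
tcp_rot: [180.0, -0.0, 84.6]
wrist_force: [-1.4, -0.3, 2.2]
opening: 0.0588
grasp_force: 30.7
```

The pot has touched down. Release a little and rise.

Emit:
send_rows(
  moves=[0,0,0,0,0,0,-0.5,0,0,0,0,0,0,-0.6,0,0,0,0,0,0,-0.65,0,0,0.5,0,0,0,-0.65,0,0,1,0,0,0,-0.65,0,0,1,0,0,0,-0.65,0,0,1,0,0,0,-0.65,0,0,1,0,0,0,-0.65],
)

```text
time: 14.22
ee_pos: [0.5963, 0.3549, 0.1229]
tcp_rot: [180.0, -0.0, 84.6]
wrist_force: [0.4, 0.9, -0.9]
opening: 0.0705
grasp_force: 0.0
```

Run:
```python
from h import *
np.set_printoptions(precision=4,suppress=True)
S=bot.camera("scene");D=bot.camera("side");o=bot.get_obs();print(o["ee_pos"],o["wrist_force"],o["time"])
for n in("scene","side"): print(n,[(np.round(d["extent"]).tolist(),round(d["p"],2)) for d in bot.boxes_of(n,"glass_pot")])
for X in((.5964,.355,.069),(.5964,.355,.004)): print(proj(S,X),proj(D,X))
W=bot.camera("wrist");c=W["color"]; hsv=cv2.cvtColor(c,cv2.COLOR_RGB2HSV); m=((hsv[...,0]<15)|(hsv[...,0]>170))&(hsv[...,1]>120)&(hsv[...,2]>50)
n,l,s,ce=cv2.connectedComponentsWithStats(m.astype(np.uint8))
for i in range(1,n):
  if s[i,4]>400:
    cs,_=cv2.findContours((l==i).astype(np.uint8),0,1);k=cv2.convexHull(max(cs,key=cv2.contourArea));e=cv2.fitEllipse(k); print(s[i],e,atz(W,e[0],.069))
```

```text
[0.5975 0.3556 0.1253] [0.593  0.3754 0.9606] 14.325
scene [([391.0, 235.0, 416.0, 261.0], 0.74), ([235.0, 151.0, 250.0, 179.0], 0.73), ([167.0, 144.0, 224.0, 180.0], 0.5)]
side [([283.0, 170.0, 302.0, 195.0], 0.75), ([179.0, 290.0, 199.0, 327.0], 0.72), ([157.0, 260.0, 236.0, 347.0], 0.57)]
[403.4212 244.4816] [186.9215 301.5473]
[398.7226 256.9084] [190.1315 316.504 ]
[ 215  153   83   84 3107] ((256.0658874511719, 194.94598388671875), (81.98609924316406, 83.73506927490234), 172.77783203125) [0.5965 0.3559 0.069 ]
[   0  179   88  138 4182] ((40.49904251098633, 293.0792236328125), (87.68934631347656, 235.7121124267578), 169.40634155273438) [0.4204 0.2919 0.069 ]
[ 212  254   76   93 3410] ((250.00445556640625, 302.5472412109375), (77.32810974121094, 93.29076385498047), 2.7776601314544678) [0.5834 0.268  0.069 ]
```

The pot stands upright at (0.5965, 0.356), so it's placed. Next, the squeegee.

Emit:
send_rows(
  moves=[-0.29,-0.97,1,0,0,0,-0.65,-0.29,-0.97,1,0,0,0,-0.65,-0.29,-0.97,1,0,0,0,-0.65,-0.29,-0.97,1,0,0,0,-0.65,-0.29,-0.97,0.5,0,0,0,-0.65,-0.29,-0.97,0,0,0,0,-0.65,-0.29,-0.97,0,0,0,0,-0.65,-0.29,-0.97,0,0,0,0,-0.65],
)

```text
time: 15.48
ee_pos: [0.5375, 0.1596, 0.2322]
tcp_rot: [-179.9, 0.0, 84.6]
wrist_force: [0.0, -0.2, -0.7]
opening: 0.0708
grasp_force: 0.0
```

Emit:
send_rows(
  moves=[-0.29,-0.97,0,0,0,0,-0.65,-0.29,-0.97,0,0,0,0,-0.65,-0.29,-0.97,0,0,0,0,-0.65,-0.29,-0.97,0,0,0,0,-0.65,-0.29,-0.97,0,0,0,0,-0.65,-0.29,-0.97,0,0,0,0,-0.65,-0.29,-0.97,0,0,0,0,-0.65,-0.29,-0.97,0,0,0,0,-0.65],
)

```text
time: 16.48
ee_pos: [0.4794, -0.0342, 0.2322]
tcp_rot: [-179.9, 0.0, 84.6]
wrist_force: [-0.9, 0.9, -0.7]
opening: 0.0701
grasp_force: 0.0
```

Emit:
send_rows(
  moves=[-0.29,-0.97,0,0,0,-0.6,-0.65,-0.29,-0.97,0,0,0,-0.6,-0.65,-0.29,-0.97,0,0,0,0,-0.65,-0.29,-0.97,0,0,0,0,-0.65,-0.29,-0.97,0,0,0,0,-0.65,-0.29,-0.97,0,0,0,0,-0.65,-0.29,-0.97,0,0,0,0,-0.65,-0.29,-0.97,0,0,0,0,-0.65],
)

```text
time: 17.48
ee_pos: [0.4213, -0.2279, 0.2322]
tcp_rot: [-179.9, -0.0, 74.3]
wrist_force: [0.5, -0.4, -1.3]
opening: 0.0705
grasp_force: 0.0
```

Emit:
send_rows(
  moves=[-0.29,-0.97,0,0,0,0,-0.65,-0.29,-0.97,0,0,0,0,-0.65,-0.29,-0.97,0,0,0,0,-0.65,0,0,0,0,0,0,-0.65],
)

```text
time: 17.98
ee_pos: [0.3995, -0.3008, 0.232]
tcp_rot: [-179.9, -0.0, 74.2]
wrist_force: [-0.2, -0.4, -0.8]
opening: 0.0705
grasp_force: 0.0
```

Run:
```python
from h import *
np.set_printoptions(precision=4,suppress=True)
W=bot.camera("wrist");o=bot.get_obs();print(o["ee_pos"],o["tcp_rot"],o["wrist_force"],o["q"],o["time"],-W["R"].T@W["t"])
np.savez("w4.npz",**W);save(W,"i.png",s=1.5)
for q in("squeegee","long_slot"): print([(np.round(d["pixel"],1).tolist(),round(d["p"],2)) for d in bot.landmark_of("wrist",q)])
```

```text
[ 0.3998 -0.3001  0.2323] [-179.9149   -0.0425   74.2118] [-0.9934 -0.0068  0.557 ] [-36.896   -0.7336   8.601   99.4292   0.009   68.8922] 18.025 [ 0.418  -0.2355  0.413 ]
[([256.4, 160.1], 0.97)]
[([120.1, 183.1], 0.92), ([467.7, 119.5], 0.56)]
```

View pics/i.png

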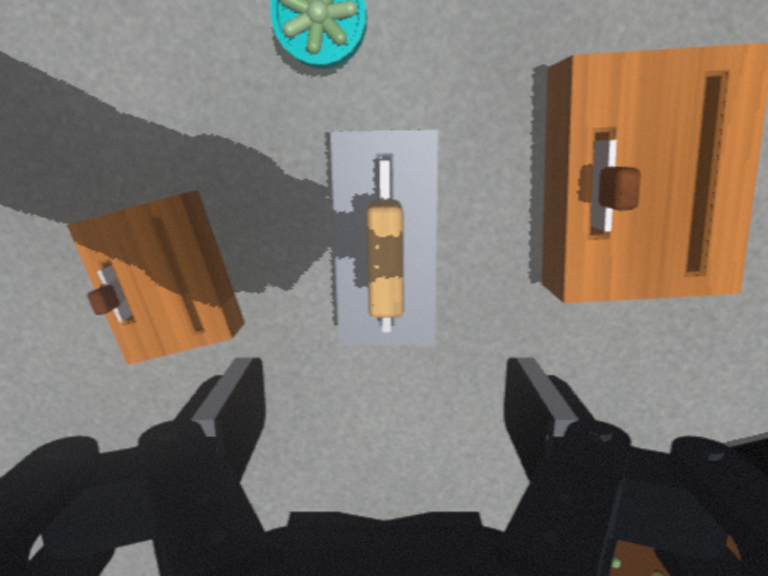

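This view shows the squeegee handle at (386,258) squared up with the tool. The large block's long slot runs from (718,73) to (696,274).

Run:
```python
from h import *
np.set_printoptions(precision=4,suppress=True)
W=dict(np.load("w4.npz"));W1=dict(np.load("w1.npz"))
g=lambda a,z,c=W:atz(c,(a[0]/1.5,a[1]/1.5),z)
t,b=g((386,203),.115),g((386,319),.115)
print("handle",t,b,(t+b)/2,np.linalg.norm(t-b),np.degrees(np.arctan2(*(t-b)[1::-1])),"width",np.linalg.norm(g((368,260),.115)-g((404,260),.115)))
p=[g(x,.07) for x in((386,157),(387,332))];print("plate",p,(p[0]+p[1])/2,np.linalg.norm(p[0]-p[1]),np.degrees(np.arctan2(*(p[0]-p[1])[1::-1])))
s=[g(x,.055) for x in((718,73),(696,274))];print("slot",s,(s[0]+s[1])/2,np.linalg.norm(s[0]-s[1]),np.degrees(np.arctan2(*(s[0]-s[1])[1::-1])))
k=[g(x,.055) for x in((573,55),(563,300),(742,292))];print("block",k,np.linalg.norm(k[0]-k[1]),np.linalg.norm(k[1]-k[2]),np.degrees(np.arctan2(*(k[0]-k[1])[1::-1])),np.degrees(np.arctan2(*(k[2]-k[1])[1::-1])))
X,e=tri([ray(W,(256.4,172)),ray(W1,(349/1.5,273/1.5))]);print(X,e)
s1=[g(x,.055,W1) for x in((538,96),)];print(s1)
# pixel-refined slot
im=W["color"].astype(int)
for r in(60,90,120,150,170):
  row=im[r,430:500].sum(1); d=np.where(row<0.62*np.median(row))[0]+430; print(r,d.min() if len(d) else 0,d.max() if len(d) else 0)
```

```text
handle [ 0.41   -0.2656  0.115 ] [ 0.3906 -0.3347  0.115 ] [ 0.4003 -0.3001  0.115 ] 0.07177969127720225 74.27734621984675 width 0.02174800181032894
plate [array([ 0.417 , -0.2412,  0.07  ]), array([ 0.3845, -0.3594,  0.07  ])] [ 0.4007 -0.3003  0.07  ] 0.12260029238296691 74.61544612845665
slot [array([ 0.6418, -0.2493,  0.055 ]), array([ 0.6124, -0.3826,  0.055 ])] [ 0.6271 -0.316   0.055 ] 0.13651696588308418 77.56021737433007
block [array([ 0.5519, -0.2126,  0.055 ]), array([ 0.5154, -0.3759,  0.055 ]), array([ 0.6434, -0.4056,  0.055 ])] 0.16738152683690746 0.13143973366938277 77.38884366601005 -13.0589196746106
[ 0.3995 -0.3004  0.0971] [np.float64(0.45596204398598406), np.float64(0.4559620439858934)]
[array([ 0.6125, -0.3816,  0.055 ])]
60 470 479
90 467 476
120 464 472
150 461 469
170 459 467
```

Emit:
send_rows(
  moves=[0.02,0,-1,0,0,0,-0.4,0,0,-1,0,0,0,-0.4,0,0,-1,0,0,0,-0.4,0,0,-1,0,0,0,-0.4,0,0,-1,0,0,0,-0.4,0,0,-1,0,0,0,-0.4,0,0,-0.8,0,0,0,-0.4,0,0,-0.5,0,0,0,-0.4],
  squeeze=80,
)

```text
time: 19.12
ee_pos: [0.4009, -0.2989, 0.0498]
tcp_rot: [-179.9, -0.0, 74.4]
wrist_force: [-1.1, 0.5, 0.9]
opening: 0.0597
grasp_force: 0.0
```

Emit:
send_rows(
  moves=[0,0,-0.4,0,0,0,-0.4,0,0,0,0,0,0,0.7,0,0,0,0,0,0,0.7,0,0,0,0,0,0,0.7,0,0,0,0,0,0,0.7,0,0,0,0,0,0,0.7],
)

```text
time: 19.88
ee_pos: [0.4013, -0.3002, 0.0417]
tcp_rot: [179.9, 0.0, 74.3]
wrist_force: [-1.0, 1.6, 5.4]
opening: 0.021
grasp_force: 79.0
```

Gripped at 21 mm. Lift straight up and, meanwhile, refine the pane pose from the close view.

Emit:
send_rows(
  moves=[0,0,0.3,0,0,0,0.7,0,0,0.6,0,0,0,0.7,0,0,1,0,0,0,0.7,0,0,1,0,0,0,0.7,0,0,1,0,0,0,0.7,0,0,1,0,0,0,0.7,0,0,1,0,0,0,0.7,0,0,0,0,0,0,0.7],
)

```text
time: 20.88
ee_pos: [0.4018, -0.3005, 0.1907]
tcp_rot: [179.8, 0.1, 74.3]
wrist_force: [0.2, -0.4, -2.8]
opening: 0.021
grasp_force: 78.5
```

Run:
```python
from h import *
np.set_printoptions(precision=4,suppress=True)
o=bot.get_obs();print(o["ee_pos"],o["tcp_rot"],o["wrist_force"],o["torque"],o["q"],o["opening"])
W=dict(np.load("w3.npz"))
P=np.array([atz(W,(a/1.5,b/1.5),.08) for a,b in((203,215),(353,504),(536,438),(420,118))])[:,:2];print(P,[np.linalg.norm(P[i]-P[(i+1)%4]) for i in range(4)],P.mean(0))
print([np.degrees(np.arctan2(*(P[i]-P[j])[::-1])) for i,j in((0,1),(3,2),(3,0),(2,1))])
# tool-frame estimate of the held squeegee from the wrist view
W=bot.camera("wrist");np.savez("w5.npz",**W)
for dz in(.073,.0283,-.0267):
  print(dz,proj(W,o["ee_pos"]+[0,0,dz]))
cv2.imwrite("pics/j.png",np.hstack([cv2.resize(W["color"][140:384,150:362],(424,488)),cv2.resize(bot.camera("side")["color"][60:260,180:350],(374,440))[:488] if 0 else cv2.copyMakeBorder(cv2.resize(bot.camera("side")["color"][60:260,180:340],(370,462)),0,26,0,0,0)])[:,:,::-1])
```

```text
[ 0.4018 -0.3005  0.1907] [179.803    0.0737  74.2981] [ 0.2431 -0.3963 -2.8206] [ 0.0146  0.0359 -0.0168] [-36.7918  -1.9265   2.7546  94.4709   0.0021  68.91  ] 0.02099000918920645
[[ 0.5077  0.0738]
 [ 0.5738 -0.1347]
 [ 0.7017 -0.0941]
 [ 0.6397  0.1161]] [np.float64(0.2188123434078146), np.float64(0.134115183377057), np.float64(0.2191464852077273), np.float64(0.1386092977630499)] [ 0.6057 -0.0097]
[np.float64(107.60700167447635), np.float64(106.43204219850017), np.float64(17.748516062343043), np.float64(17.630193134490913)]
0.073 [257.6165 292.788 ]
0.0283 [256.9042 242.018 ]
-0.0267 [256.4134 207.0426]
```

View pics/j.png

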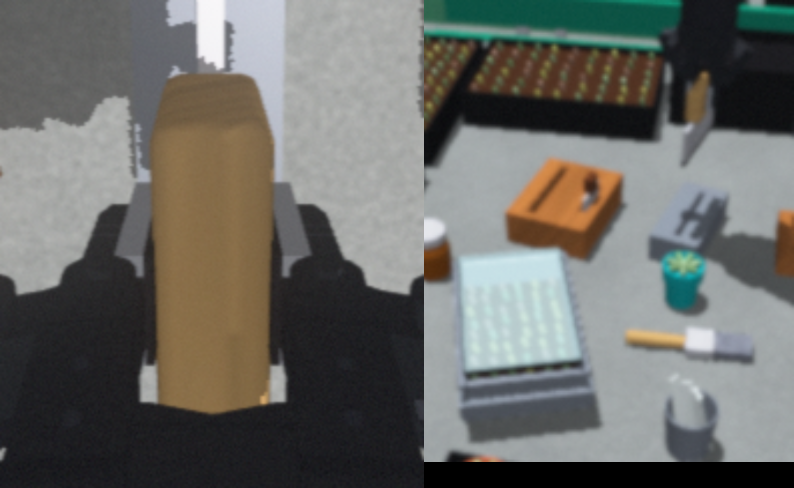

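This last picture shows the squeegee held straight along the tool and clear of its stand, with nothing else disturbed. Carry it over the start of the stroke and turn it square to the glass.

Emit:
send_rows(
  moves=[0.93,0.82,0,0,0,-0.655,0.7,0.93,0.82,0,0,0,-0.655,0.7,0.93,0.82,0,0,0,-0.655,0.7,0.93,0.82,0,0,0,-0.655,0.7,0.93,0.82,0,0,0,-0.655,0.7,0.93,0.82,0,0,0,-0.655,0.7,0.93,0.82,0,0,0,-0.655,0.7,0.93,0.82,0,0,0,-0.655,0.7],
)

```text
time: 21.98
ee_pos: [0.5872, -0.135, 0.1868]
tcp_rot: [-179.9, 0.1, 29.1]
wrist_force: [0.3, -1.1, -2.5]
opening: 0.0214
grasp_force: 78.4
```

Emit:
send_rows(
  moves=[0.93,0.82,0,0,0,-0.655,0.7,0.93,0.82,0,0,0,-0.655,0.7,0,0,0,0,0,0,0.7],
)

```text
time: 22.35
ee_pos: [0.634, -0.0934, 0.1859]
tcp_rot: [-179.9, 0.2, 18.1]
wrist_force: [0.4, -0.1, -2.3]
opening: 0.0211
grasp_force: 78.3
```

Run:
```python
from h import *
np.set_printoptions(precision=4,suppress=True)
W=bot.camera("wrist");S=bot.camera("scene");D=bot.camera("side");o=bot.get_obs();print(o["ee_pos"],o["tcp_rot"],o["wrist_force"],o["q"],o["time"])
np.savez("w6.npz",**W)
for n,c in(("wrist",W),("scene",S),("side",D)):
  for q in("pane","glass_start","glass_finish"):
    print(n,q,[(atz(c,d["pixel"],.08).round(4)[:2],round(d["p"],2)) for d in bot.landmark_of(n,q)[:2]])
  for d in bot.trace(n,"pane")[:1]:
    ys,xs=np.nonzero(d["region"]); P=np.array([atz(c,(x,y),.08)[:2] for x,y in zip(xs,ys)],np.float32); print(n,d["p"],len(xs),cv2.minAreaRect(P*1000))
```

```text
[ 0.6328 -0.0952  0.1875] [-179.9699    0.084    18.0579] [-0.5378  0.0977 -2.072 ] [ -8.5532  17.9463  24.5347  96.677   -0.0107 153.3889] 22.5
wrist pane [(array([ 0.6058, -0.0145]), 0.85)]
wrist glass_start [(array([ 0.6351, -0.0943]), 0.76)]
wrist glass_finish [(array([0.5788, 0.0749]), 0.75)]
wrist 0.59 35205 ((606.7060546875, -8.91217041015625), (144.2758026123047, 221.974365234375), 17.805091857910156)
scene pane [(array([ 0.6191, -0.0064]), 0.85), (array([ 0.5783, -0.1139]), 0.26)]
scene glass_start [(array([ 0.6319, -0.0906]), 0.88)]
scene glass_finish [(array([0.586 , 0.0801]), 0.82)]
scene 0.72 3536 ((608.50048828125, -10.992813110351562), (150.13087463378906, 222.23069763183594), 18.570039749145508)
side pane [(array([ 0.6137, -0.0176]), 0.57)]
side glass_start [(array([ 0.6474, -0.1135]), 0.78), (array([0.5683, 0.3469]), 0.54)]
side glass_finish [(array([0.5742, 0.0869]), 0.72)]
side 0.69 2505 ((604.2879028320312, -4.314788818359375), (146.9915771484375, 231.7411346435547), 17.75826072692871)
```

Emit:
send_rows(
  moves=[0.06,-0.06,-0.8,0,0,0,0.7,0.07,-0.06,-0.8,0,0,0,0.7,0,0,-0.8,0,0,0,0.7,0,0,-0.6,0,0,0,0.7,0,0,0,0,0,0,0.7],
)

```text
time: 23.72
ee_pos: [0.6361, -0.0978, 0.1122]
tcp_rot: [-179.9, 0.1, 18.0]
wrist_force: [-0.4, -0.1, -2.4]
opening: 0.0211
grasp_force: 78.4
```

Emit:
send_rows(
  moves=[0,0,-0.08,0,0,0,0.7,0,0,-0.08,0,0,0,0.7,0,0,0,0,0,0,0.7],
)

```text
time: 24.1
ee_pos: [0.6369, -0.098, 0.1097]
tcp_rot: [180.0, -0.0, 18.0]
wrist_force: [0.4, 0.5, -1.4]
opening: 0.0211
grasp_force: 78.4
```

Emit:
send_rows(
  moves=[0,0,-0.08,0,0,0,0.7,0,0,-0.08,0,0,0,0.7,0,0,0,0,0,0,0.7],
)

```text
time: 24.48
ee_pos: [0.6369, -0.0979, 0.106]
tcp_rot: [180.0, -0.0, 18.0]
wrist_force: [-1.0, 0.1, 4.6]
opening: 0.0208
grasp_force: 79.1
```

```bash
python3 -c "
from h import *
for i in range(4):
  bot.camera('wrist');o=bot.get_obs();print(o['ee_pos'].round(4),o['wrist_force'].round(2),o['torque'].round(3))"
```

```text
[ 0.6369 -0.0979  0.106 ] [-0.3   0.72  3.52] [ 0.078  0.249 -0.007]
[ 0.6369 -0.0979  0.106 ] [-1.19 -0.37  2.35] [ 0.089  0.187 -0.03 ]
[ 0.6369 -0.0979  0.1059] [-0.7  -0.4   3.02] [ 0.118  0.196 -0.038]
[ 0.6369 -0.0979  0.1058] [-0.38 -0.64  3.87] [ 0.056  0.101 -0.025]
```

Emit:
send_rows(
  moves=[0,0,-0.06,0,0,0,0.7,0,0,-0.05,0,0,0,0.7,0,0,0,0,0,0,0.7],
)

```text
time: 25.05
ee_pos: [0.637, -0.0979, 0.1033]
tcp_rot: [180.0, -0.1, 18.0]
wrist_force: [-1.0, 0.2, 7.3]
opening: 0.021
grasp_force: 79.5
```

```bash
python3 -c "
from h import *
for i in range(4):
  bot.camera('wrist');o=bot.get_obs();print(o['ee_pos'].round(4),o['tcp_rot'].round(2),o['wrist_force'].round(2),o['torque'].round(3))"
```

```text
[ 0.637  -0.0979  0.1033] [ 1.7998e+02 -5.0000e-02  1.8010e+01] [-1.41 -0.2   6.93] [0.138 0.415 0.001]
[ 0.637  -0.0979  0.1033] [ 1.7997e+02 -5.0000e-02  1.8010e+01] [-0.54 -0.16  7.91] [ 0.146  0.394 -0.018]
[ 0.637  -0.0979  0.1034] [ 1.7998e+02 -5.0000e-02  1.8010e+01] [-2.09  0.43  6.96] [0.094 0.302 0.001]
[ 0.6369 -0.0979  0.1033] [ 1.7998e+02 -5.0000e-02  1.8010e+01] [-1.73  1.19  7.85] [ 0.156  0.42  -0.013]
```

That's a contact force of about 10 N. Now the stroke.

Emit:
send_rows(
  moves=[-0.06,0.18,0,0,0,0,0.7,-0.1,0.3,0,0,0,0,0.7,-0.1,0.3,0,0,0,0,0.7,-0.1,0.3,0,0,0,0,0.7],
)

```text
time: 25.75
ee_pos: [0.6286, -0.0718, 0.1036]
tcp_rot: [179.8, -0.1, 18.0]
wrist_force: [1.4, -4.1, 6.0]
opening: 0.0214
grasp_force: 79.8
```

Emit:
send_rows(
  moves=[-0.1,0.3,0,0,0,0,0.7,-0.1,0.3,0,0,0,0,0.7,-0.1,0.3,0,0,0,0,0.7,-0.1,0.3,0,0,0,0,0.7],
)

```text
time: 26.25
ee_pos: [0.6186, -0.0418, 0.1036]
tcp_rot: [179.8, -0.1, 18.0]
wrist_force: [1.4, -3.8, 6.7]
opening: 0.0211
grasp_force: 79.8
```

Emit:
send_rows(
  moves=[-0.1,0.3,-0.01,0,0,0,0.7,-0.1,0.3,-0.01,0,0,0,0.7,-0.1,0.3,0,0,0,0,0.7,-0.1,0.3,0,0,0,0,0.7],
)

```text
time: 26.75
ee_pos: [0.6086, -0.0118, 0.1032]
tcp_rot: [179.8, -0.1, 18.0]
wrist_force: [1.4, -4.2, 7.5]
opening: 0.021
grasp_force: 79.8
```

Emit:
send_rows(
  moves=[-0.1,0.3,0,0,0,0,0.7,-0.1,0.3,0,0,0,0,0.7,-0.1,0.3,0,0,0,0,0.7,-0.1,0.3,0,0,0,0,0.7],
)

```text
time: 27.25
ee_pos: [0.5986, 0.0183, 0.1031]
tcp_rot: [179.8, -0.1, 18.0]
wrist_force: [1.4, -4.0, 7.8]
opening: 0.021
grasp_force: 79.8
```

Emit:
send_rows(
  moves=[-0.1,0.3,0,0,0,0,0.7,-0.1,0.3,0,0,0,0,0.7,-0.1,0.3,0,0,0,0,0.7,-0.1,0.3,0,0,0,0,0.7],
)

```text
time: 27.75
ee_pos: [0.5887, 0.0483, 0.1031]
tcp_rot: [179.8, -0.1, 18.0]
wrist_force: [2.3, -5.1, 7.8]
opening: 0.021
grasp_force: 79.8
```

Emit:
send_rows(
  moves=[-0.1,0.3,0,0,0,0,0.7,-0.1,0.3,0,0,0,0,0.7,-0.1,0.3,0,0,0,0,0.7,-0.09,0.27,0,0,0,0,0.7,0,0,0,0,0,0,0.7],
)

```text
time: 28.38
ee_pos: [0.5787, 0.0782, 0.1031]
tcp_rot: [179.9, -0.1, 18.0]
wrist_force: [0.9, -0.3, 8.3]
opening: 0.0209
grasp_force: 79.8
```

Emit:
send_rows(
  moves=[-0.03,0.08,0,0,0,0,0.7,0,0,0.3,0,0,0,0.7,0,0,0.8,0,0,0,0.7,0,0,1,0,0,0,0.7,0,0,1,0,0,0,0.7,0.12,-0.98,0.5,0,0,0.43,0.7,0.12,-0.98,0,0,0,0.43,0.7,0.12,-0.98,0,0,0,0.43,0.7],
)

```text
time: 29.38
ee_pos: [0.5861, 0.0063, 0.1917]
tcp_rot: [-179.9, 0.0, 29.2]
wrist_force: [-0.2, 0.0, -3.4]
opening: 0.0211
grasp_force: 78.4
```

Emit:
send_rows(
  moves=[0.12,-0.98,0,0,0,0.43,0.7,0.12,-0.98,0,0,0,0.43,0.7,0.12,-0.98,0,0,0,0.43,0.7,0.12,-0.98,0,0,0,0.43,0.7,0.12,-0.98,0,0,0,0.43,0.7,0.12,-0.98,0,0,0,0.43,0.7,0.12,-0.98,0,0,0,0.43,0.7,0.12,-0.98,0,0,0,0.43,0.7],
)

```text
time: 30.38
ee_pos: [0.61, -0.1898, 0.1913]
tcp_rot: [-179.9, 0.0, 58.8]
wrist_force: [0.1, -0.4, -2.2]
opening: 0.0209
grasp_force: 78.4
```

Emit:
send_rows(
  moves=[0.12,-0.98,0,0,0,0.43,0.7,0.12,-0.98,0,0,0,0.43,0.7,0.12,-0.98,0,0,0,0.43,0.7,0.12,-0.98,0,0,0,0.43,0.7,0.12,-0.98,0,0,0,0.43,0.7,0,0,0,0,0,0,0.7],
)

```text
time: 31.12
ee_pos: [0.6248, -0.3129, 0.1905]
tcp_rot: [-179.9, -0.0, 77.0]
wrist_force: [-0.2, 0.8, -1.9]
opening: 0.0214
grasp_force: 78.5
```

Run:
```python
from h import *
np.set_printoptions(precision=4,suppress=True)
W=bot.camera("wrist");o=bot.get_obs();print(o["ee_pos"],o["tcp_rot"],o["wrist_force"],o["q"],o["time"])
np.savez("w7.npz",**W)
for q in("tool_block","long_slot"): print(q,[(np.round(d["pixel"],1),atz(W,d["pixel"],.055)[:2],round(d["p"],2)) for d in bot.landmark_of("wrist",q)])
for X in((.6271,-.316,.055),(.6418,-.2493,.055),(.6124,-.3826,.055),o["ee_pos"]+[0,0,-.0267]): print(proj(W,X))
im=W["color"].astype(int)
# dark slot along rows, converted to block coordinates
for r in range(60,330,12):
  row=im[r].sum(1); med=np.median(row[150:360]); d=[x for x in range(215,300) if row[x]<.6*med]
  if d: print(r,d[0],d[-1],atz(W,((d[0]+d[-1])/2,r),.055)[:2])
```

```text
[ 0.625  -0.3119  0.1909] [-179.8877   -0.0553   77.035 ] [-0.4878 -0.2449 -2.3229] [-26.536   27.6547  37.7257 100.193    0.0275  76.429 ] 31.175
tool_block [(array([232.1, 162.8]), array([ 0.604, -0.299]), 0.63)]
long_slot [(array([258.8, 174.2]), array([ 0.6263, -0.3155]), 0.69)]
[259.6789 174.5034]
[259.2659 101.0786]
[260.0263 240.0338]
[256.4238 205.866 ]
108 220 234 [ 0.6117 -0.2487]
120 216 233 [ 0.6068 -0.2586]
132 215 234 [ 0.6041 -0.2692]
144 215 235 [ 0.6018 -0.2801]
156 215 264 [ 0.6124 -0.2942]
216 223 225 [ 0.5831 -0.3494]
252 287 287 [ 0.6365 -0.4017]
264 223 290 [ 0.6029 -0.408 ]
276 215 299 [ 0.6003 -0.4217]
```

Run:
```python
from h import *
W=dict(np.load("w7.npz"));im=W["color"].astype(int)
for r in(95,101,105,110,120,130,140,150,160): print(r,im[r,236:284,0].tolist(), )
```

```text
95 [213, 211, 211, 209, 207, 209, 211, 209, 202, 199, 200, 205, 206, 209, 211, 210, 210, 211, 212, 217, 215, 219, 219, 219, 220, 218, 218, 217, 222, 221, 223, 224, 222, 220, 222, 223, 221, 222, 219, 218, 220, 228, 232, 233, 233, 234, 230, 229]
101 [212, 212, 209, 210, 208, 208, 208, 207, 203, 200, 202, 206, 208, 199, 184, 180, 178, 175, 171, 172, 172, 172, 172, 169, 169, 169, 166, 162, 159, 146, 152, 196, 219, 220, 221, 221, 220, 218, 218, 217, 219, 226, 231, 232, 233, 232, 230, 229]
105 [211, 212, 209, 207, 208, 207, 210, 208, 202, 203, 200, 205, 205, 201, 189, 176, 171, 175, 196, 205, 170, 129, 124, 126, 125, 122, 124, 126, 146, 158, 151, 187, 218, 218, 218, 220, 219, 220, 221, 224, 227, 228, 232, 233, 233, 233, 231, 228]
110 [207, 213, 211, 207, 205, 206, 209, 209, 203, 201, 201, 201, 206, 201, 189, 176, 172, 173, 192, 177, 132, 123, 123, 126, 126, 124, 120, 127, 144, 161, 167, 199, 216, 218, 219, 219, 219, 219, 221, 225, 228, 229, 231, 233, 234, 233, 230, 227]
120 [207, 213, 209, 206, 207, 205, 206, 207, 200, 198, 200, 207, 229, 240, 243, 242, 242, 242, 243, 244, 244, 244, 244, 2
[... 403 characters left out ...]
 201, 201, 201, 195, 199, 202, 226, 242, 244, 245, 245, 246, 245, 246, 247, 246, 246, 246, 244, 226, 163, 119, 134, 156, 158, 191, 211, 214, 219, 225, 226, 226, 225, 224, 224, 228, 230, 230, 229, 228, 227, 225]
150 [177, 207, 206, 204, 200, 200, 201, 200, 198, 196, 195, 195, 187, 220, 239, 243, 244, 245, 244, 245, 245, 244, 244, 245, 244, 225, 163, 113, 107, 110, 139, 180, 198, 203, 220, 224, 225, 224, 223, 222, 223, 227, 226, 229, 228, 227, 225, 222]
160 [114, 120, 117, 118, 115, 112, 115, 117, 115, 116, 112, 115, 119, 131, 131, 135, 134, 135, 136, 145, 208, 239, 242, 244, 242, 223, 159, 108, 103, 110, 113, 119, 125, 135, 184, 220, 223, 221, 222, 221, 223, 225, 227, 230, 227, 224, 224, 222]
```

Emit:
send_rows(
  moves=[0.04,-0.08,-0.5,0,0,0.03,0.7,0.04,-0.08,-1,0,0,0,0.7,0,0,-1,0,0,0,0.7,0,0,-0.9,0,0,0,0.7,0,0,-0.5,0,0,0,0.7,0,0,0,0,0,0,0.7,0,0,0,0,0,0,0.7],
)

```text
time: 32.15
ee_pos: [0.6276, -0.3157, 0.0957]
tcp_rot: [179.9, 0.0, 77.4]
wrist_force: [-0.2, -0.1, -1.5]
opening: 0.0207
grasp_force: 78.5
```

Run:
```python
from h import *
np.set_printoptions(precision=4,suppress=True)
W=bot.camera("wrist");np.savez("w8.npz",**W);o=bot.get_obs();print(o["ee_pos"],o["tcp_rot"],o["wrist_force"],o["time"])
for y in(-.2493,-.316,-.26): 
  X=np.array([.6262+(y+.3158)*.222,y,.055]);print(proj(W,X))
print(proj(W,o["ee_pos"]+[0,0,.0283]))
im=W["color"].astype(int)
for r in(40,52,64,76,88,100,112,124,136): print(r,im[r,228:296,0].tolist())
```

```text
[ 0.6278 -0.3158  0.0959] [179.9003   0.0246  77.3956] [-0.1515 -0.1368 -2.3334] 32.2
[254.1691  98.9234]
[254.3833 201.6409]
[254.2059 116.5673]
[257.0235 242.3387]
40 [167, 170, 171, 170, 168, 170, 169, 169, 171, 170, 170, 173, 175, 172, 176, 175, 174, 171, 173, 170, 175, 178, 181, 179, 179, 180, 179, 177, 175, 173, 170, 172, 176, 179, 178, 179, 178, 179, 175, 175, 175, 173, 177, 174, 171, 172, 171, 172, 170, 171, 172, 173, 175, 174, 172, 173, 167, 168, 167, 165, 166, 166, 168, 166, 167, 169, 166, 164]
52 [180, 177, 179, 177, 177, 178, 178, 178, 181, 177, 180, 178, 181, 182, 182, 177, 176, 178, 178, 177, 176, 177, 174, 176, 178, 173, 174, 175, 179, 178, 181, 183, 180, 179, 180, 179, 177, 174, 172, 173, 176, 175, 178, 179, 180, 180, 176, 176, 173, 174, 176, 176, 173, 174, 175, 173, 171, 174, 175, 175, 175, 176, 174, 173, 171, 174, 173, 174]
64 [177, 178, 175, 178, 176, 176, 174, 174, 178, 176, 176, 175, 174, 178, 176, 180, 178, 179, 176, 180, 178, 177, 176, 174, 172, 172, 171, 174, 175, 175, 173, 175, 174, 170, 170, 172, 175, 174, 175, 177, 175, 175, 172, 174, 170, 172, 176, 179, 17
[... 1465 characters left out ...]
 231, 230]
124 [213, 178, 133, 128, 127, 126, 122, 122, 124, 125, 124, 126, 126, 124, 123, 117, 119, 116, 116, 140, 226, 248, 250, 250, 251, 250, 250, 251, 251, 251, 251, 251, 250, 232, 182, 168, 169, 174, 198, 218, 224, 223, 224, 224, 225, 224, 225, 225, 226, 229, 232, 233, 234, 237, 237, 239, 239, 239, 237, 236, 236, 235, 233, 232, 232, 231, 229, 229]
136 [126, 122, 125, 124, 126, 126, 121, 120, 117, 123, 124, 123, 128, 127, 120, 118, 113, 114, 114, 141, 224, 248, 250, 250, 250, 250, 250, 250, 250, 250, 250, 250, 250, 240, 201, 172, 168, 172, 196, 219, 221, 223, 223, 223, 225, 227, 230, 233, 233, 232, 233, 233, 235, 236, 238, 238, 238, 237, 237, 236, 234, 233, 233, 231, 230, 228, 229, 228]
```

Emit:
send_rows(
  moves=[-0.03,0.01,-0.15,0,0,0,0.7,0,0,-0.2,0,0,0,0.7,0,0,-0.2,0,0,0,0.7,0,0,-0.15,0,0,0,0.7,0,0,0,0,0,0,0.7],
)

```text
time: 32.83
ee_pos: [0.6263, -0.3153, 0.0766]
tcp_rot: [-180.0, -0.0, 77.4]
wrist_force: [-0.4, 0.5, -1.8]
opening: 0.021
grasp_force: 78.5
```

Emit:
send_rows(
  moves=[0,0,-0.15,0,0,0,0.7,0,0,-0.15,0,0,0,0.7],
)

```text
time: 33.08
ee_pos: [0.6266, -0.3154, 0.0695]
tcp_rot: [180.0, 0.0, 77.4]
wrist_force: [-0.3, -0.0, -1.8]
opening: 0.0209
grasp_force: 78.5
```

Emit:
send_rows(
  moves=[0,0,-0.2,0,0,0,0.7,0,0,-0.2,0,0,0,0.7,0,0,-0.2,0,0,0,0.7,0,0,-0.2,0,0,0,0.7],
)

```text
time: 33.58
ee_pos: [0.6265, -0.3154, 0.0492]
tcp_rot: [-180.0, -0.0, 77.4]
wrist_force: [-0.2, -0.7, -2.3]
opening: 0.0207
grasp_force: 78.5
```

Emit:
send_rows(
  moves=[0,0,-0.08,0,0,0,0.7,0,0,-0.08,0,0,0,0.7,0,0,0,0,0,0,0.7],
)

```text
time: 33.95
ee_pos: [0.6265, -0.3154, 0.0456]
tcp_rot: [-180.0, -0.0, 77.4]
wrist_force: [1.2, -0.9, -2.1]
opening: 0.021
grasp_force: 78.5
```

Emit:
send_rows(
  moves=[0,0,-0.06,0,0,0,0.7,0,0,-0.04,0,0,0,0.7,0,0,0,0,0,0,0.7],
)

```text
time: 34.33
ee_pos: [0.6265, -0.3154, 0.0431]
tcp_rot: [-180.0, -0.0, 77.4]
wrist_force: [1.2, -0.5, -1.9]
opening: 0.0215
grasp_force: 78.5
```

Emit:
send_rows(
  moves=[0,0,-0.04,0,0,0,0.7,0,0,0,0,0,0,0.7],
)

```text
time: 34.58
ee_pos: [0.6265, -0.3154, 0.042]
tcp_rot: [-180.0, -0.0, 77.4]
wrist_force: [0.5, 0.9, -2.7]
opening: 0.0211
grasp_force: 78.5
```

Emit:
send_rows(
  moves=[0,0,-0.04,0,0,0,0.7,0,0,0,0,0,0,0.7],
)

```text
time: 34.83
ee_pos: [0.6266, -0.3155, 0.0418]
tcp_rot: [180.0, 0.0, 77.4]
wrist_force: [-1.6, 0.9, 3.6]
opening: 0.0211
grasp_force: 79.4
```

Emit:
send_rows(
  moves=[0,0,-0.04,0,0,0,0.7,0,0,0,0,0,0,0.7],
)

```text
time: 35.08
ee_pos: [0.6267, -0.3155, 0.0418]
tcp_rot: [179.9, 0.0, 77.4]
wrist_force: [-4.1, 1.7, 9.7]
opening: 0.021
grasp_force: 80.3
```

It's home on the slot floor. Release, rise straight up, and check.

Emit:
send_rows(
  moves=[0,0,0,0,0,0,0.3,0,0,0,0,0,0,-0.1,0,0,0,0,0,0,-0.1,0,0,0,0,0,0,-0.1,0,0,0.5,0,0,0,-0.1,0,0,1,0,0,0,-0.1,0,0,1,0,0,0,-0.1,0,0,1,0,0,0,-0.1],
)

```text
time: 36.08
ee_pos: [0.6266, -0.3155, 0.1295]
tcp_rot: [179.9, 0.0, 77.4]
wrist_force: [0.2, -0.1, -0.4]
opening: 0.0468
grasp_force: 0.0
```

Emit:
send_rows(
  moves=[0,0,1,0,0,0,-0.1,0,0,1,0,0,0,-0.1,0,0,0.5,0,0,0,-0.1,0,0,0,0,0,0,-0.1],
)

```text
time: 36.58
ee_pos: [0.6269, -0.3156, 0.1912]
tcp_rot: [179.9, 0.0, 77.4]
wrist_force: [0.4, 0.8, -0.9]
opening: 0.0468
grasp_force: 0.0
```

Run:
```python
from h import *
np.set_printoptions(precision=4,suppress=True)
W=bot.camera("wrist");S=bot.camera("scene");D=bot.camera("side");o=bot.get_obs();print(o["ee_pos"],o["wrist_force"],o["opening"],o["time"])
c=W["color"];hsv=cv2.cvtColor(c,cv2.COLOR_RGB2HSV)
for n,cam in(("wrist",W),("scene",S),("side",D)):
  print(n,"edge pred",proj(cam,(.6262,-.3156,.015)),"handle top pred",proj(cam,(.6262,-.3156,.115)))
  print([(np.round(d["extent"]).tolist(),round(d["p"],2)) for d in bot.boxes_of(n,"squeegee")],[(np.round(d["pixel"]),round(d["p"],2)) for d in bot.landmark_of(n,"squeegee_edge")])
  print(" pots",[(np.round(d["extent"]).tolist(),round(d["p"],2)) for d in bot.boxes_of(n,"glass_pot")])
u=np.array([.218,.976,0]);
for h,z in((.035,.115),(.035,.07),(.06,.07)): print(h,z,[proj(W,np.array([.6262,-.3156,z])+s*h*u).round(1) for s in(1,-1)],[proj(S,np.array([.6262,-.3156,z])+s*h*u).round(1) for s in(1,-1)])
```

```text
[ 0.6263 -0.3153  0.1889] [-0.3397  0.3308 -0.779 ] 0.046914422677184514 36.725
wrist edge pred [255.4044 163.986 ] handle top pred [255.3721 187.7924]
[([242.0, 111.0, 275.0, 238.0], 0.87)] []
 pots [([0.0, 28.0, 26.0, 72.0], 0.94)]
scene edge pred [165.9184 215.4959] handle top pred [159.4547 194.8339]
[([147.0, 189.0, 182.0, 216.0], 0.96)] [(array([165., 213.]), 0.57)]
 pots [([233.0, 150.0, 252.0, 177.0], 0.96), ([391.0, 234.0, 414.0, 260.0], 0.88), ([225.0, 198.0, 325.0, 262.0], 0.7)]
side edge pred [233.311  149.6763] handle top pred [232.432  126.4775]
[([223.0, 125.0, 236.0, 150.0], 0.73), ([178.0, 292.0, 201.0, 326.0], 0.56)] [(array([229., 151.]), 0.69)]
 pots [([287.0, 172.0, 302.0, 194.0], 0.69)]
0.035 0.115 [array([255.4, 143.5]), array([255.4, 229.1])] [array([170. , 199.3]), array([149.1, 190.4])]
0.035 0.07 [array([255.4, 136.9]), array([255.4, 211.3])] [array([172.8, 208.9]), array([152.3, 200. ])]
0.06 0.07 [array([255.4, 108.1]), array([255.4, 235.8])] [array([180.2, 212.1]), array([145.1, 196.9])]
```

```bash
python3 -c "
from workcell import bot
print(bot.job_done())"
```

```text
the job is handed in; nothing more can be done
None
```

I handed the job in at about 37 s: the plant is upright in the tray's free place, the glass was wiped end to end at about 9 to 11 N, and the squeegee is fully home in the long slot. The hand-in call returned no verdict.

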